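Dispense one tissue cassette with the handwheel

TASK

Crank the handwheel clockwise (seen from above) through exactly one full revolution, so that just one yellow cassette is pushed out onto the delivery shelf. Then take the orange-headed pin from its black parking socket and lock the wheel with it: set it in the hole of the wheel's red lug and, pressing only lightly (never more than 35 N), ease the wheel a little to and fro until the pin finds the hole below and its head sits fully down. Leave the neighbouring bottle, jar and slide box where they stand.

Things in the scene. Friction and masses are not known exactly. Their poses are not given: they have to be found in the camera images.
- machine: Cassette dispenser, fixed: cream base under x -105..105, y -170..190, deck at z 30. Origin: centre of the underside, on the bench; x away from its front, y to the delivery end, z up; (x, y, z) below are mm in this frame. Blue hopper 43 x 50 at (0, 80), top z 72; delivery shelf y 105..176, z 30. Only pin and crank rise above z 76.
- wheel_axis (a point): Axis of the wheel, at the height of its top face (0, -70, 70). Steel flywheel, 148 mm diameter with a red lug reaching to 103 mm from the axis, from z 58 to 70, lying flat; upright axis. It turns stiffly (about 0.12 N m of friction), does not coast far and stays where it is left.
- wheel (a joint): Turn of the wheel in rad, growing clockwise seen from above; 0 at the start, unlocked; 6.283 is one full revolution. One revolution drives the brass pusher out 52 mm and back; a second stroke begins beyond it. Locked after the turn, it reads 6.283 +/- 0.15.
- crank_knob (a point): Centre of the top of the crank: black upright grip, 22 mm diameter, 40 mm high (z 73 to 113), spinning freely about its own upright axis. It stands 60 mm from the wheel axis, opposite the red lug; at joint 0 at (-60, -70, 113). It circles with the wheel.
- lock_hole (a point): Nominal centre of the lock, a point (86, -70, 70) fixed on the machine at the height of the wheel's top. The red lug's 11.5 mm hole, 86 mm from the axis, stands here at joint 0 and 6.283. Under it (top z 56) a black block has the like lock hole, sharp-edged, but set up to 12 mm either way along the lug's circle: to be felt. Pin blocked on it: head 19 mm up.
- park_hole (a point): Centre of the mouth of the parking socket: black block 34 x 34 mm, top at z 60, at (-75, 55), with an upright 13 mm hole down to z 30. The pin stands in it on its tip at the start, its head from z 63 to 93.
- pin: Lock pin, upright: steel shank 10 mm diameter, 33 mm long, tip chamfered 0.5 mm; on it an orange cylindrical head, 22 mm diameter, 30 mm high. Origin: tip of the shank; z up along the pin; 50 to 100 g. Locked, the head's underside rests on the red lug and the origin is at z 37. Play in the holes 1.5 mm in all; the lug's hole has a 1.5 mm chamfer.
- cassette0: Lowest of three yellow cassettes stacked in the hopper, 28 x 40 x 8 mm, origin at its underside's centre, at (0, 80, 30) at the start; the pusher sends this one to the delivery shelf, to about y 129.
- cassette1: The second cassette, on top of the first; it must stay in the hopper.
- cassette2: The third cassette, at the top of the stack; it must stay in the hopper.
- reagent: Amber bottle, 44 mm diameter, 85 mm high, origin under its centre; bystander.
- jar: Clear jar with white cap, 56 mm diameter, 55 mm high, origin under its centre; bystander.
- slidebox: Blue slide box, 85 x 35 x 32 mm, origin under its centre; bystander.
There are look-alikes about, which are no part of the job. Of the things that look like the pin, the smallest one is meant.

How it is judged:
By the outcome, as a careful person would: the job done as asked, in the order asked, and still so for the second after the job is handed in, with the robot touching nothing.
It also fails if it takes over 72 s, if anything falls off the work surface, if the arm or the gripper's body presses on something with over 40 N, if the wrist force passes 120 N, or if a joint passes its speed limit or range.

ROBOT

A 6-joint arm with a two-finger parallel gripper is mounted at the origin on the work surface. World frame = base frame: x ahead of the robot, y to its left, z up, the work surface at z = 0. Lengths are in m, angles in rad, forces in N, time in s.
With the tool pointing down it reaches from about 0.25 to 0.725 m from the base axis. Payload 4 kg.
Tool frame: the origin (TCP) lies on the centre line of the jaws, within the pads' length; the fingertips stand 25 mm ahead of it and the grasp point (between the pads) lies 6 mm ahead of it; z points along the fingers, x is the direction in which the jaws open and shut, and the axes are right-handed (so a half turn about z gives the same grasp; the last joint's range is limited). The gripper opens to 85 mm and grips with 20 to 120 N. Pads are 22 mm wide; open, the fingers measure 114 mm over their backs; the gripper's body (76 mm by 85 mm) begins 54 mm behind the grasp point. The pads swing forward as they close: fully open they stand 13 mm farther back than shut.
Start: joints at [0, 0.241, 0.005, 1.335, 0, 1.571], TCP at [0.5, -0, 0.256] pointing down, gripper open.
Joint ranges: [-2.72, 2.72], [-1.05, 1.87], [-1.09, 1.28], [-1.99, 2.15], [-1.42, 1.44], [-3.14, 3.14]. Speed limits (rad/s): [2.79, 2.79, 3.14, 3.14, 3.14, 3.14].

INTERFACE

Orientations are given as a unit quaternion [x, y, z, w].
In Python, from workcell import bot, imaging, order gives the robot as it stands.
- The arm moves only by the tool carry_out, never from a script. Its argument "moves" is a list of rows, each a list of 5 numbers: the shift along the tool's x, y, z scaled (see below), then the turn about the tool's z scaled (see below), then the opening, from -1 (shut) to 1 (fully open). In form: [[tx, ty, tz, roll, hand], ...]. A call has 1 to 20 rows; each row is the pose to reach, as a shift and turn from the pose commanded when the call began, along the tool's axes at that moment; what a row does not reach only later rows make up. The controller multiplies each number of a shift by 0.1 m and each number of a turn by 90 degrees. A row lasts 1/10 s, in which the tool goes at most 50 mm and 8.59 degrees, less where a joint would pass 70% of its speed; a pose out of reach is approached as far as the arm can. A call with a number of a shift or a turn outside -1 to 1 is refused whole. A call with a gripper value outside its range is refused whole. The fingers move at their own pace and stop on an object; the grip force is fixed at half the most. Time passes only in rows, so rows that repeat a pose let the fingers close. It gives the time, the measured TCP pose, the force and the opening at its end, in the units of the state.
- bot.get_obs(): the state, without advancing time (a new reading comes with each control period).
- imaging.camera(name): name is "scene" or "side" or "wrist"; returns the picture (480x640x3 uint8, red, green, blue); there is no depth.
- imaging.camera_model(name): a dict with "fovy" (degrees; the focal length in pixels is half the picture's height over the tangent of half this angle, whatever the lens; pixels are square), "cx", "cy" (the principal point, pixels), "eye" and "rotation" of the camera in the world. Camera axes: x right, y up, looking along -z (the intrinsics and any distortion apply to the point x, -y, -z); pixel columns grow to the right and rows downward; lengths in m; the calibration is good to about 2 mm. The wrist camera is an equidistant fisheye: a pixel r from the principal point sees the ray r / f radians off the axis. A picture is of the moment at which its call begins: read the wrist's pose just before it. camera_model takes no time and is no camera call; for the wrist camera it gives the pose at the moment of the call.
- order.job_done(): hands the job in, once; it reports no verdict.
The state is a dict: "clock": time; "joint_pos": joint angles; "joint_vel": joint speeds; "tau": joint torques, N m; "eef_pos": TCP position; "tool_rot": TCP orientation; "ft_force": force on the tool from outside, world axes, zero at the start; "ft_torque": the same for the moment, N m; "grip_width": finger opening in m.
Only numpy, scipy, OpenCV 4.12 (cv2) and the standard library are available. Lean on these libraries where they do the work, as an engineer would, in place of code of your own. Each camera call takes 0.05 s, during which the arm holds its last target.

## Working session

There is one attempt and no reset: what is moved stays moved. The work goes in short steps, Python scripts to look and compute and a tool call to move; the robot and the scene stay as the last step left them, time stands still between calls to the robot, and variables do not carry over. Pictures are saved under pics/ and viewed, and the job is handed in when it is done.

Besides the shell and the picture viewer there is one more tool, called after "Request:" as name([rows], argument=value, ...), one row to a line, values as JSON. carry_out: Moves the arm, as the interface text tells. Its arguments: {"type":"object","properties":{"moves":{"type":"array","items":{"type":"array","items":{"type":"number","minimum":-1,"maximum":1}}}},"required":["moves"]}

```bash
ls; mkdir -p pics; python3 - <<'E'
from workcell import bot, imaging, order
import cv2
o=bot.get_obs()
for k,v in o.items(): print(k,v)
for n in ["scene","side","wrist"]:
    print(n,imaging.camera_model(n))
    cv2.imwrite(f"pics/{n}0.png",imaging.camera(n)[:,:,::-1])
E
```

```text
pics
clock 0.0
joint_pos [-1.42151169e-05  2.41409261e-01  3.69035497e-03  1.33514931e+00
 -1.85267729e-05  1.57080416e+00]
joint_vel [-1.66144870e-03 -1.46142885e-04  6.25476961e-04 -1.98639507e-05
  5.84479136e-04 -1.38818060e-03]
tau [ 5.50268451e-04 -3.72315860e+01  2.52406776e+01  1.67737965e-02
  2.29149265e-05  1.14679995e-05]
eef_pos [ 4.99423346e-01 -1.22590675e-05  2.55401800e-01]
tool_rot [ 9.99999463e-01 -1.10165473e-05 -1.03594295e-03  9.26007787e-06]
ft_force [ 0.25711283 -0.52091866 -0.36845651]
ft_torque [-0.04246891  0.02216978 -0.02751362]
grip_width 0.0851997704394388
scene {'fovy': 43.06712124193301, 'cx': 331.88639082582847, 'cy': 241.0450252231692, 'eye': array([1.02085892, 0.29355351, 0.95735489]), 'rotation': array([0.14309911, 0.24934031, 0.82212583, 0.491387  ])}
side {'fovy': 55.29292572085722, 'cx': 312.9406785797849, 'cy': 242.50927452255755, 'eye': array([0.29303131, 0.72215585, 0.65632887]), 'rotation': array([-0.08140597,  0.43205205,  0.88515629, -0.15232346])}
wrist {'fovy': 65.70646984690485, 'cx': 318.73204172134535, 'cy': 239.45364785949766, 'eye': array([0.5005765 , 0.06845087, 0.37354251]), 'rotation': array([-1.37008027e-01,  4.11731143e-04, -9.97224795e-05,  9.90569847e-01])}
```

View pics/scene0.png

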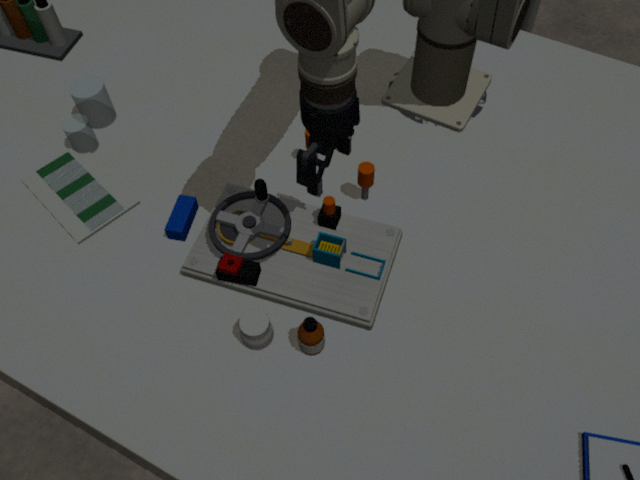

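View pics/side0.png

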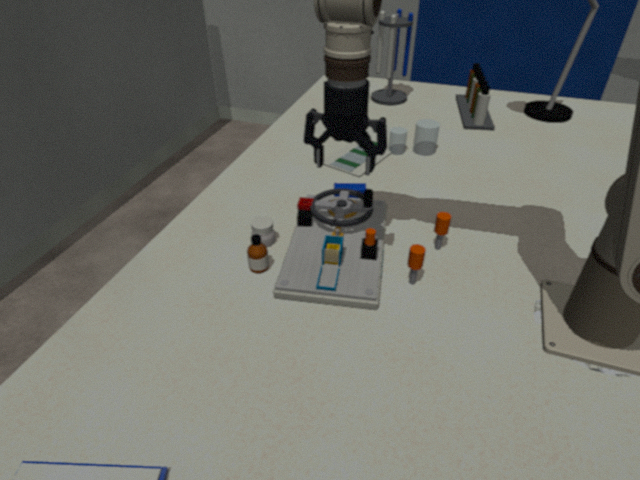

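View pics/wrist0.png

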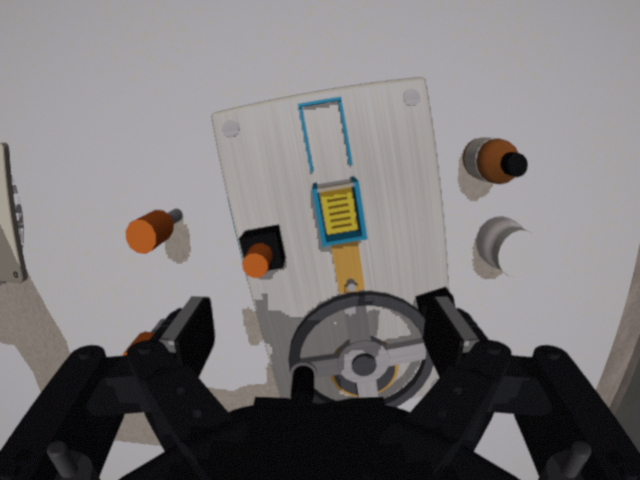

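```bash
cat > h.py <<'E'
from workcell import bot, imaging, order
import cv2, numpy as np
from scipy.spatial.transform import Rotation as R
def ray(n,u,v,m=None):
    m=m or imaging.camera_model(n)
    f=240/np.tan(np.radians(m['fovy']/2))
    a=np.array([u-m['cx'],v-m['cy']])
    if n=='wrist':
        r=np.hypot(*a); th=r/f
        d=np.array([a[0]/r*np.sin(th),-a[1]/r*np.sin(th),-np.cos(th)]) if r>0 else np.array([0,0,-1.])
    else: d=np.array([a[0]/f,-a[1]/f,-1.])
    return m['eye'],R.from_quat(m['rotation']).apply(d/np.linalg.norm(d))
def onz(n,u,v,z,m=None):
    e,d=ray(n,u,v,m); return e+d*(z-e[2])/d[2]
def proj(n,p,m=None):
    m=m or imaging.camera_model(n)
    f=240/np.tan(np.radians(m['fovy']/2))
    q=R.from_quat(m['rotation']).inv().apply(np.array(p)-m['eye'])
    if n=='wrist':
        th=np.arctan2(np.hypot(q[0],q[1]),-q[2]); h=np.hypot(q[0],q[1])
        return m['cx']+f*th*q[0]/h, m['cy']-f*th*q[1]/h
    return m['cx']+f*q[0]/-q[2], m['cy']+f*q[1]/q[2]
def shot(n,tag,crop=None,k=1):
    im=imaging.camera(n)[:,:,::-1].copy()
    cv2.imwrite(f'pics/{tag}_raw.png',im)
    if crop:
        x,y,w,h=crop; im=im[y:y+h,x:x+w]
    if k!=1: im=cv2.resize(im,None,fx=k,fy=k,interpolation=cv2.INTER_CUBIC)
    cv2.imwrite(f'pics/{tag}.png',im)
E
python3 - <<'E'
import cv2
a=cv2.imread('pics/scene0.png')[170:370,160:420]
cv2.imwrite('pics/sc.png',cv2.resize(a,None,fx=3,fy=3,interpolation=cv2.INTER_CUBIC))
a=cv2.imread('pics/wrist0.png')[60:410,200:460]
cv2.imwrite('pics/wc.png',cv2.resize(a,None,fx=1.7,fy=1.7,interpolation=cv2.INTER_CUBIC))
E
```

```text
(no output)
```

View pics/sc.png

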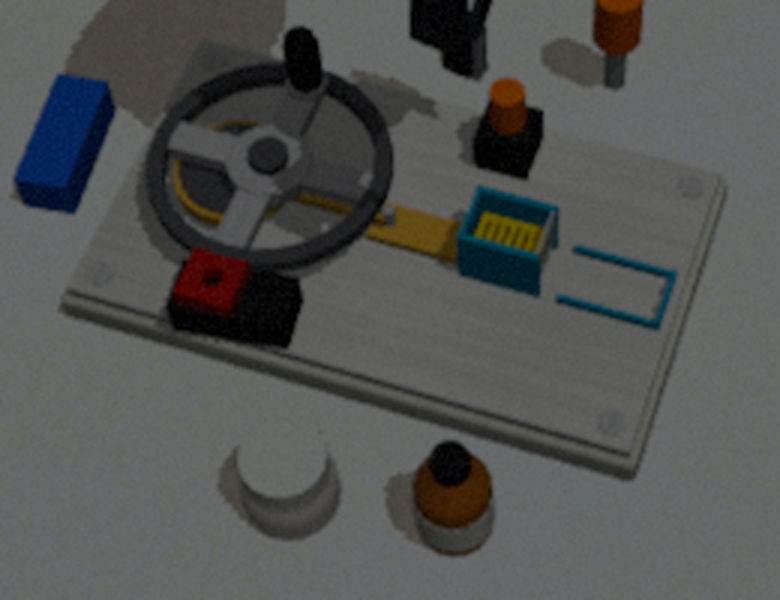

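View pics/wc.png

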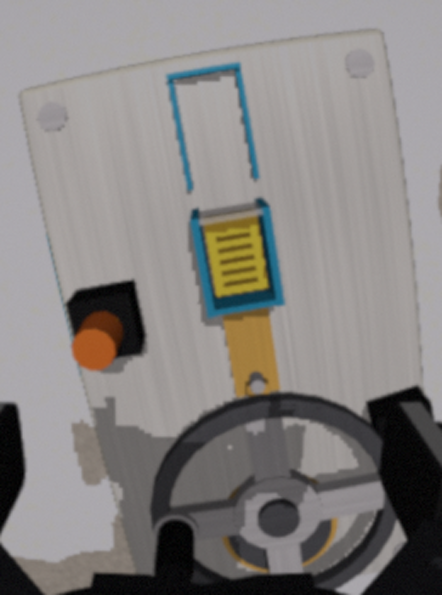

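```bash
cat > fit.py <<'E'
from h import *
from scipy.optimize import least_squares
s=lambda x,y:(160+x/3,170+y/3); w=lambda x,y:(200+x/1.7,60+y/1.7)
F=[('scene',s(213,278),(86,-70,70)),('scene',s(267,150),(0,-70,72)),('scene',s(508,89),(-75,55,93)),
('scene',s(725,180),(-105,190,30)),('scene',s(632,458),(105,190,30)),('scene',s(65,297),(105,-170,30)),
('wrist',w(20,92),(-105,190,30)),('wrist',w(382,30),(105,190,30)),('wrist',w(95,349),(-75,55,93)),('wrist',w(278,517),(0,-70,72))]
P=[(n,onz(n,*uv,m[2]/1000)[:2],np.array(m[:2])/1000) for n,uv,m in F]
def T(p,m): c,sn=np.cos(p[2]),np.sin(p[2]); return np.array([p[0]+c*m[0]-sn*m[1],p[1]+sn*m[0]+c*m[1]])
f=lambda p:np.concatenate([T(p,m)-q for _,q,m in P])
r=least_squares(f,[.5,.1,0],loss='soft_l1',f_scale=.003)
print(r.x); 
for (n,q,m) in P: print(n,m*1000,q.round(4),((T(r.x,m)-q)*1000).round(1))
for nm,m in dict(axis=(0,-70),knob=(-60,-70),lock=(86,-70),park=(-75,55),hop=(0,80)).items(): print(nm,T(r.x,np.array(m)/1000).round(4))
E
python3 fit.py
```

```text
[ 0.53229732 -0.07368931  0.17528737]
scene [ 86. -70.] [ 0.6304 -0.124 ] [-1.2 -3.6]
scene [  0. -70.] [ 0.5415 -0.1443] [3.  1.7]
scene [-75.  55.] [ 0.4479 -0.0314] [ 1.  -1.2]
scene [-105.  190.] [0.4051 0.0964] [-9.3 -1.3]
scene [105. 190.] [0.6008 0.1298] [1.8 1.9]
scene [ 105. -170.] [ 0.6652 -0.213 ] [ 0.1 -9.8]
wrist [-105.  190.] [0.4005 0.0932] [-4.8  1.9]
wrist [105. 190.] [0.5992 0.1282] [3.3 3.5]
wrist [-75.  55.] [ 0.4496 -0.0324] [-0.7 -0.2]
wrist [  0. -70.] [ 0.5442 -0.1432] [0.3 0.6]
axis [ 0.5445 -0.1426]
knob [ 0.4854 -0.1531]
lock [ 0.6292 -0.1276]
park [ 0.4489 -0.0326]
hop [0.5183 0.0051]
```

Request:
carry_out([
  [0.1,0.3,0,0,1],
  [0.2,0.6,0,0,1],
  [0.3,0.9,0,0,1],
  [0.3,1.0,0,0,1],
  [0.3,1.0,0,0,1],
  [0.3,1.0,0,0,1],
])

```text
clock: 0.75
eef_pos: [0.5295, -0.0994, 0.256]
tool_rot: [1.0, -0.0, -0.001, -0.0]
ft_force: [0.2, -0.7, 0.3]
grip_width: 0.0856
```

```bash
python3 - <<'E'
from h import *
import pickle
m=imaging.camera_model('wrist'); pickle.dump(m,open('m1.pkl','wb'))
print(bot.get_obs()['eef_pos'],m['eye'])
shot('wrist','w1')
E
```

```text
[ 0.52945741 -0.09941709  0.25600221] [ 0.53046101 -0.03106585  0.3741075 ]
```

View pics/w1.png

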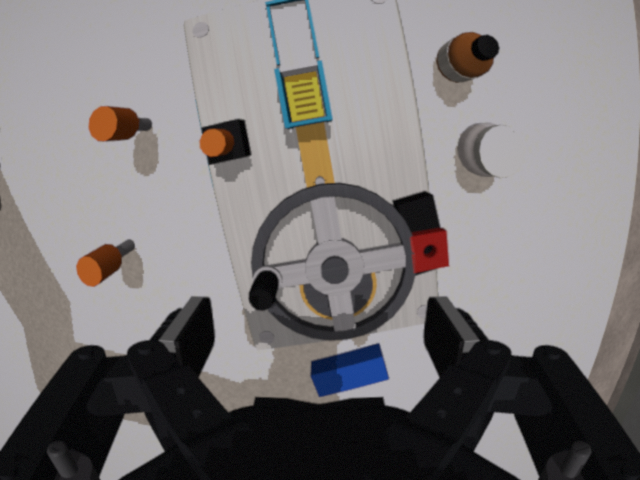

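```bash
python3 - <<'E'
import cv2
a=cv2.imread('pics/w1_raw.png')
b=cv2.resize(a[120:350,180:460],None,fx=2.8,fy=2.6,interpolation=cv2.INTER_CUBIC)
b=cv2.convertScaleAbs(b,alpha=1.7,beta=20)
cv2.imwrite('pics/w1c.png',b)
E
```

```text
(no output)
```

View pics/w1c.png

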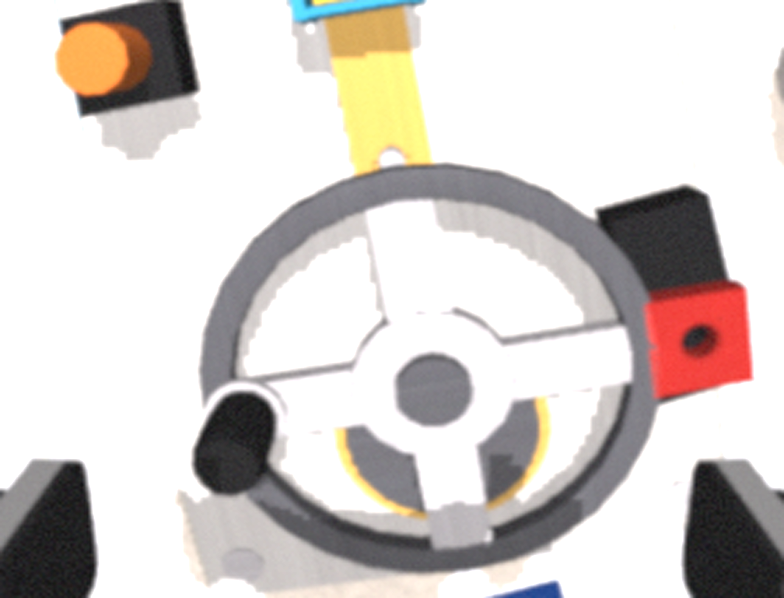

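```bash
cat > fit2.py <<'E'
from h import *
import pickle
from scipy.optimize import least_squares
m1=pickle.load(open('m1.pkl','rb'))
s=lambda x,y:(160+x/3,170+y/3); w=lambda x,y:(180+x/2.8,120+y/2.6)
F=[('scene',s(213,278),(86,-70,70)),('scene',s(508,89),(-75,55,93)),
('wrist',w(92,59),(-75,55,93)),('wrist',w(700,340),(86,-70,70)),('wrist',w(229,462),(-60,-70,113)),('wrist',w(433,388),(0,-70,72))]
P=[(n,onz(n,*uv,m[2]/1000,m1 if n=='wrist' else None)[:2],np.array(m[:2])/1000) for n,uv,m in F]
ts=np.linspace(0,2*np.pi,7)[:-1]
def T(p,m): c,sn=np.cos(p[2]),np.sin(p[2]); return np.array([p[0]+c*m[0]-sn*m[1],p[1]+sn*m[0]+c*m[1]])
f=lambda p:np.concatenate([T(p,m)-q for _,q,m in P])
r=least_squares(f,[.5,.1,0],loss='soft_l1',f_scale=.003)
if __name__=='__main__':
  print(r.x)
  for (n,q,m) in P: print(n,m*1000,q.round(4),((T(r.x,m)-q)*1000).round(1))
  for nm,m in dict(axis=(0,-70),knob=(-60,-70),lock=(86,-70),park=(-75,55),hop=(0,80)).items(): print(nm,T(r.x,np.array(m)/1000).round(4))
  # rim circle
  e=np.array([onz('wrist',*w(*p),.070,m1)[:2] for p in [(201,370),(660,370),(430,163),(430,571)]]); print(e)
E
python3 fit2.py
```

```text
[ 0.53222206 -0.0725952   0.18211993]
scene [ 86. -70.] [ 0.6304 -0.124 ] [-0.9 -1.9]
scene [-75.  55.] [ 0.4479 -0.0314] [ 0.6 -0.6]
wrist [-75.  55.] [ 0.4492 -0.0329] [-0.7  0.8]
wrist [ 86. -70.] [ 0.6289 -0.127 ] [0.6 1.1]
wrist [-60. -70.] [ 0.4862 -0.1514] [-0.3 -0.9]
wrist [  0. -70.] [ 0.5442 -0.1428] [0.7 1.4]
axis [ 0.5449 -0.1414]
knob [ 0.4859 -0.1523]
lock [ 0.6295 -0.1259]
park [ 0.4485 -0.0321]
hop [0.5177 0.0061]
[[ 0.47181475 -0.13732472]
 [ 0.61643207 -0.13763635]
 [ 0.54265567 -0.06812068]
 [ 0.54443881 -0.21489248]]
```

Request:
carry_out([
  [-0.2,0.25,0.2,0,0.5],
  [-0.435,0.525,0.5,0,0.2],
  [-0.435,0.525,0.8,0,0.0],
  [-0.435,0.525,1.0,0,0],
  [-0.435,0.525,1.0,0,0],
])

```text
clock: 1.3
eef_pos: [0.484, -0.1508, 0.1537]
tool_rot: [1.0, 0.001, -0.003, -0.001]
ft_force: [-0.0, -0.1, 0.7]
grip_width: 0.0431
```

```bash
python3 - <<'E'
from h import *
print(bot.get_obs()['eef_pos'])
shot('side','s2',(250,100,200,150),4)
E
```

```text
[ 0.48398243 -0.15079594  0.15367618]
```

View pics/s2.png

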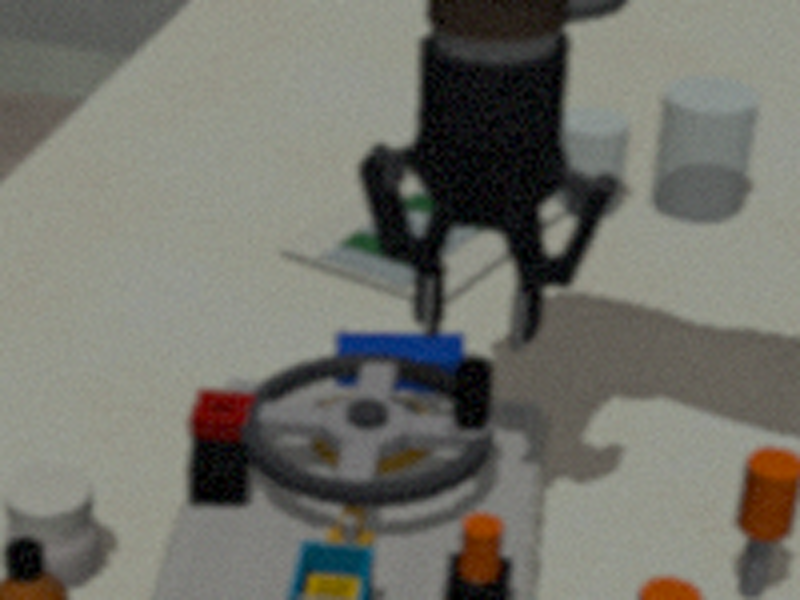

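Request:
carry_out([
  [0,0,0.2,0,0],
  [0,0,0.4,0,0],
  [0,0,0.5,0,0],
  [0,0,0.5,0,0],
  [0,0,0.5,0,0],
])

```text
clock: 1.85
eef_pos: [0.4874, -0.1524, 0.1074]
tool_rot: [1.0, 0.0, 0.001, 0.0]
ft_force: [0.9, -0.6, 0.6]
grip_width: 0.0427
```

Request:
carry_out([
  [0,0,0,0,-0.4],
  [0,0,0,0,-0.6],
  [0,0,0,0,-0.6],
  [0,0,0,0,-0.6],
  [0,0,0,0,-0.6],
  [0,0,0,0,-0.6],
])

```text
clock: 2.45
eef_pos: [0.484, -0.1528, 0.1075]
tool_rot: [1.0, -0.0, -0.002, 0.001]
ft_force: [-7.8, -0.6, 8.6]
grip_width: 0.0199
```

```bash
python3 - <<'E'
from h import *
o=bot.get_obs();print(o['eef_pos'],o['ft_force'],o['grip_width'])
shot('side','s3',(250,100,200,150),4)
E
```

```text
[ 0.48402504 -0.1528454   0.10753763] [-7.7863777  -0.5762706   8.62540971] 0.019927318650632096
```

View pics/s3.png

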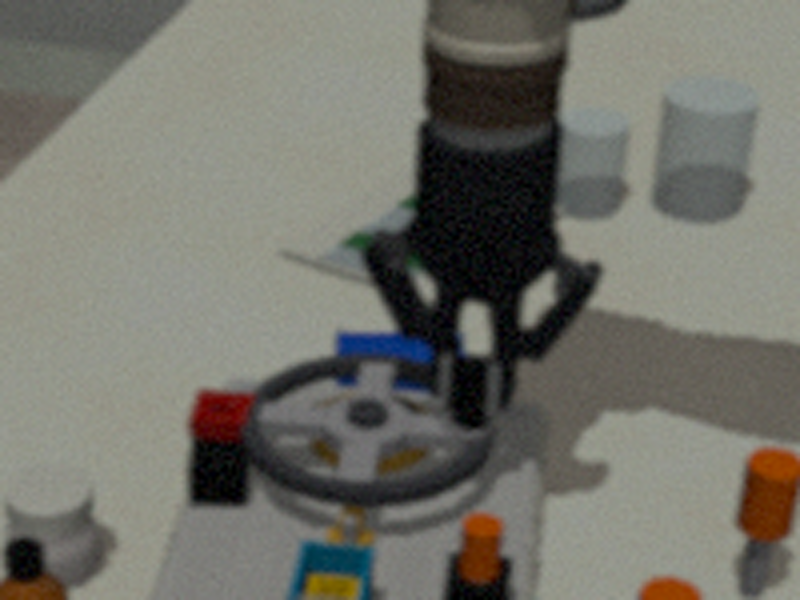

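```bash
cat > circ.py <<'E'
import numpy as np,sys
def rows(r,phi,a0,a1,n,ex=0,ey=0,hand=-0.6):
    c=np.radians; o=[]
    for i in range(1,n+1):
        a=a0+(a1-a0)*i/n
        dx=r*(np.cos(c(phi-a))-np.cos(c(phi-a0)))+ex*min(1,i/5); dy=r*(np.sin(c(phi-a))-np.sin(c(phi-a0)))+ey*min(1,i/5)
        o.append([round(dx/100,3),round(-dy/100,3),0,0,hand])
    return o
E
python3 - <<'E'
from circ import *
print(rows(60,190.4,0,108,18,ex=-2)); 
for a in (108,216,288): print(a,rows(60,190.4,a,a+(108 if a<216 else 72),18 if a<216 else 12))
E
```

```text
[[np.float64(-0.012), np.float64(-0.062), 0, 0, -0.6], [np.float64(-0.018), np.float64(-0.125), 0, 0, -0.6], [np.float64(-0.017), np.float64(-0.188), 0, 0, -0.6], [np.float64(-0.009), np.float64(-0.249), 0, 0, -0.6], [np.float64(0.005), np.float64(-0.31), 0, 0, -0.6], [np.float64(0.029), np.float64(-0.368), 0, 0, -0.6], [np.float64(0.059), np.float64(-0.423), 0, 0, -0.6], [np.float64(0.095), np.float64(-0.474), 0, 0, -0.6], [np.float64(0.136), np.float64(-0.522), 0, 0, -0.6], [np.float64(0.181), np.float64(-0.565), 0, 0, -0.6], [np.float64(0.231), np.float64(-0.603), 0, 0, -0.6], [np.float64(0.285), np.float64(-0.636), 0, 0, -0.6], [np.float64(0.342), np.float64(-0.663), 0, 0, -0.6], [np.float64(0.401), np.float64(-0.684), 0, 0, -0.6], [np.float64(0.462), np.float64(-0.698), 0, 0, -0.6], [np.float64(0.524), np.float64(-0.707), 0, 0, -0.6], [np.float64(0.587), np.float64(-0.708), 0, 0, -0.6], [np.float64(0.649), np.float64(-0.703), 0, 0, -0.6]]
108 [[np.float64(0.062), np.float64(0.012), 0, 0, -0.6], [np.float64(0.122), np.float64(0.029), 0, 0, -0.6], [np.float64(0.18), np.float64(0.0
[... 1385 characters left out ...]
p.float64(-0.62), np.float64(0.335), 0, 0, -0.6]]
288 [[np.float64(-0.062), np.float64(-0.012), 0, 0, -0.6], [np.float64(-0.122), np.float64(-0.029), 0, 0, -0.6], [np.float64(-0.18), np.float64(-0.054), 0, 0, -0.6], [np.float64(-0.235), np.float64(-0.084), 0, 0, -0.6], [np.float64(-0.287), np.float64(-0.119), 0, 0, -0.6], [np.float64(-0.334), np.float64(-0.16), 0, 0, -0.6], [np.float64(-0.378), np.float64(-0.206), 0, 0, -0.6], [np.float64(-0.416), np.float64(-0.256), 0, 0, -0.6], [np.float64(-0.448), np.float64(-0.309), 0, 0, -0.6], [np.float64(-0.475), np.float64(-0.366), 0, 0, -0.6], [np.float64(-0.496), np.float64(-0.425), 0, 0, -0.6], [np.float64(-0.511), np.float64(-0.486), 0, 0, -0.6]]
```

Request:
carry_out([
  [-0.012,-0.062,0,0,-0.6],
  [-0.018,-0.125,0,0,-0.6],
  [-0.017,-0.188,0,0,-0.6],
  [-0.009,-0.249,0,0,-0.6],
  [0.005,-0.31,0,0,-0.6],
  [0.029,-0.368,0,0,-0.6],
  [0.059,-0.423,0,0,-0.6],
  [0.095,-0.474,0,0,-0.6],
  [0.136,-0.522,0,0,-0.6],
  [0.136,-0.522,0,0,-0.6],
])

```text
clock: 3.5
eef_pos: [0.5008, -0.0992, 0.1076]
tool_rot: [1.0, 0.001, 0.001, -0.001]
ft_force: [-2.4, 2.9, 4.6]
grip_width: 0.02
```

```bash
python3 - <<'E'
from circ import *
for a,b,n in ((54,162,18),(162,270,18),(270,360,15)): print(a,[[float(x) for x in r[:2]] for r in rows(60,190.4,a,b,n)])
E
```

```text
54 [[0.046, -0.043], [0.096, -0.081], [0.149, -0.114], [0.206, -0.141], [0.265, -0.162], [0.326, -0.176], [0.388, -0.184], [0.451, -0.186], [0.514, -0.181], [0.576, -0.169], [0.636, -0.151], [0.694, -0.127], [0.749, -0.097], [0.801, -0.062], [0.848, -0.021], [0.891, 0.025], [0.93, 0.075], [0.962, 0.128]]
162 [[0.027, 0.057], [0.048, 0.116], [0.062, 0.177], [0.07, 0.239], [0.072, 0.302], [0.067, 0.365], [0.055, 0.426], [0.037, 0.487], [0.013, 0.545], [-0.017, 0.6], [-0.052, 0.651], [-0.093, 0.699], [-0.139, 0.742], [-0.189, 0.78], [-0.242, 0.813], [-0.299, 0.84], [-0.358, 0.861], [-0.419, 0.876]]
270 [[-0.062, 0.008], [-0.125, 0.01], [-0.188, 0.005], [-0.249, -0.007], [-0.31, -0.025], [-0.368, -0.049], [-0.423, -0.079], [-0.474, -0.115], [-0.522, -0.156], [-0.565, -0.201], [-0.603, -0.251], [-0.636, -0.305], [-0.663, -0.362], [-0.684, -0.421], [-0.698, -0.482]]
```

Request:
carry_out([
  [0.046,-0.043,0,0,-0.6],
  [0.096,-0.081,0,0,-0.6],
  [0.149,-0.114,0,0,-0.6],
  [0.206,-0.141,0,0,-0.6],
  [0.265,-0.162,0,0,-0.6],
  [0.326,-0.176,0,0,-0.6],
  [0.388,-0.184,0,0,-0.6],
  [0.451,-0.186,0,0,-0.6],
  [0.514,-0.181,0,0,-0.6],
  [0.576,-0.169,0,0,-0.6],
  [0.636,-0.151,0,0,-0.6],
  [0.694,-0.127,0,0,-0.6],
  [0.749,-0.097,0,0,-0.6],
  [0.801,-0.062,0,0,-0.6],
  [0.848,-0.021,0,0,-0.6],
  [0.891,0.025,0,0,-0.6],
  [0.93,0.075,0,0,-0.6],
  [0.962,0.128,0,0,-0.6],
])

```text
clock: 5.3
eef_pos: [0.5957, -0.1134, 0.1076]
tool_rot: [1.0, -0.0, -0.001, 0.0]
ft_force: [-6.9, -0.5, 6.4]
grip_width: 0.02
```

Request:
carry_out([
  [0.027,0.057,0,0,-0.6],
  [0.048,0.116,0,0,-0.6],
  [0.062,0.177,0,0,-0.6],
  [0.07,0.239,0,0,-0.6],
  [0.072,0.302,0,0,-0.6],
  [0.067,0.365,0,0,-0.6],
  [0.055,0.426,0,0,-0.6],
  [0.037,0.487,0,0,-0.6],
  [0.013,0.545,0,0,-0.6],
  [-0.017,0.6,0,0,-0.6],
  [-0.052,0.651,0,0,-0.6],
  [-0.093,0.699,0,0,-0.6],
  [-0.139,0.742,0,0,-0.6],
  [-0.189,0.78,0,0,-0.6],
  [-0.242,0.813,0,0,-0.6],
  [-0.299,0.84,0,0,-0.6],
  [-0.358,0.861,0,0,-0.6],
  [-0.419,0.876,0,0,-0.6],
])

```text
clock: 7.1
eef_pos: [0.5558, -0.2006, 0.1076]
tool_rot: [1.0, 0.0, 0.002, -0.0]
ft_force: [2.1, 3.9, 5.8]
grip_width: 0.0199
```

```bash
python3 - <<'E'
from h import *
o=bot.get_obs();print(o['clock'],o['eef_pos'],o['ft_force'],o['grip_width'])
d=o['eef_pos'][:2]-[.5435,-.1415]; print(np.hypot(*d),190.4-np.degrees(np.arctan2(d[1],d[0])))
shot('scene','s4',(160,170,260,200),3)
E
```

```text
7.1 [ 0.55583437 -0.20057599  0.10760533] [2.10566765 3.90582091 5.80061306] 0.019934124429342597
0.06034988852856256 268.606731030052
```

View pics/s4.png

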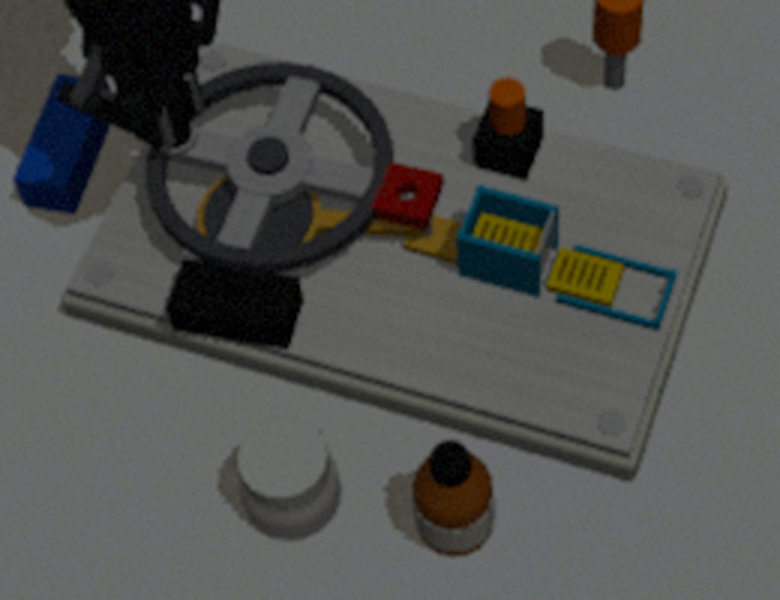

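```bash
python3 - <<'E'
import cv2
a=cv2.imread('pics/s4_raw.png')[250:290,205:270].astype(float)
b=cv2.resize((a*6).clip(0,255).astype('uint8'),None,fx=12,fy=12,interpolation=cv2.INTER_CUBIC)
cv2.imwrite('pics/blk.png',b)
from h import *
m=imaging.camera_model('wrist'); shot('wrist','w4')
a=cv2.imread('pics/w4_raw.png'); u=proj('wrist',(.628,-.126,.056),m); print(u)
x,y=int(u[0]),int(u[1]); 
a=a[max(0,y-40):y+40,max(0,x-50):x+50].astype(float)
cv2.imwrite('pics/blk2.png',cv2.resize((a*4).clip(0,255).astype('uint8'),None,fx=7,fy=7,interpolation=cv2.INTER_CUBIC))
E
```

```text
(np.float64(470.4448549164301), np.float64(129.66065319869926))
```

View pics/blk.png

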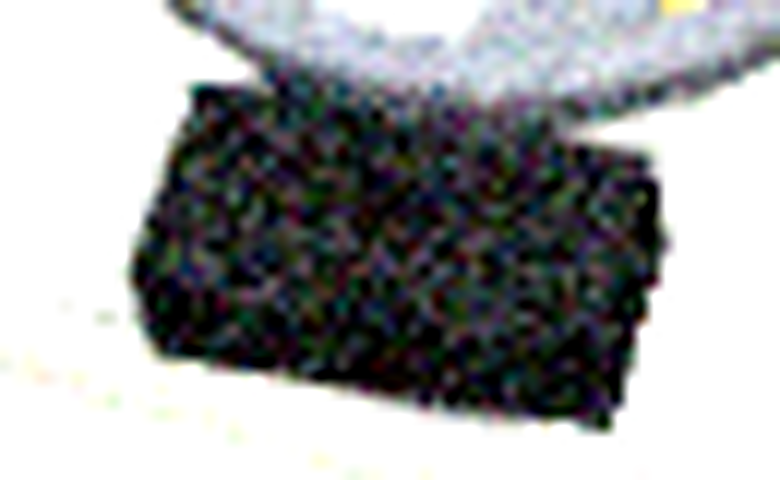

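View pics/blk2.png

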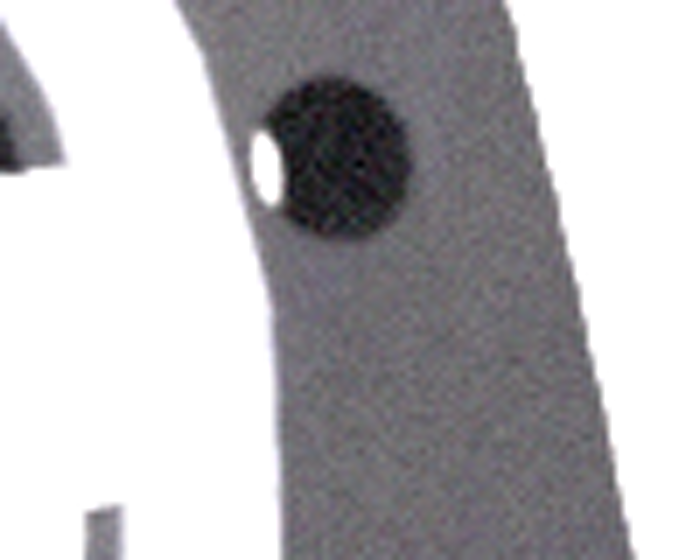

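```bash
python3 - <<'E'
from fit2 import *
m=imaging.camera_model('wrist')
p=onz('wrist',420+333/7,89+158/7,.056,m); print(p, bot.get_obs()['eef_pos'])
for ax in ((.5435,-.1415),(.5449,-.1414)):
    d=p[:2]-ax; print(np.hypot(*d),np.degrees(np.arctan2(d[1],d[0])))
c,s=np.cos(r.x[2]),np.sin(r.x[2]); d=p[:2]-r.x[:2]; print('machine',c*d[0]+s*d[1],-s*d[0]+c*d[1])
E
```

```text
[ 0.62627085 -0.1173876   0.056     ] [ 0.55456872 -0.20084061  0.10759871]
0.08621149470950627 16.241642007161644
0.08483991369593291 16.441242823981423
machine 0.08438083840788714 -0.06108524871792538
```

Request:
carry_out([
  [-0.062,0.008,0,0,-0.6],
  [-0.125,0.01,0,0,-0.6],
  [-0.188,0.005,0,0,-0.6],
  [-0.249,-0.007,0,0,-0.6],
  [-0.31,-0.025,0,0,-0.6],
  [-0.368,-0.049,0,0,-0.6],
  [-0.423,-0.079,0,0,-0.6],
  [-0.474,-0.115,0,0,-0.6],
  [-0.522,-0.156,0,0,-0.6],
  [-0.565,-0.201,0,0,-0.6],
  [-0.603,-0.251,0,0,-0.6],
  [-0.636,-0.305,0,0,-0.6],
  [-0.663,-0.362,0,0,-0.6],
  [-0.684,-0.421,0,0,-0.6],
  [-0.698,-0.482,0,0,-0.6],
  [-0.698,-0.482,0,0,-0.6],
  [-0.698,-0.482,0,0,-0.6],
])

```text
clock: 8.9
eef_pos: [0.484, -0.1536, 0.1075]
tool_rot: [1.0, -0.0, 0.0, 0.001]
ft_force: [-2.3, 1.1, 10.9]
grip_width: 0.0198
```

```bash
python3 - <<'E'
from h import *
o=bot.get_obs();print(o['clock'],o['eef_pos'],o['ft_force'],o['grip_width'])
d=o['eef_pos'][:2]-[.5435,-.1415]; print(np.hypot(*d),190.4-np.degrees(np.arctan2(d[1],d[0])))
shot('scene','s5',(160,170,260,200),3)
E
```

```text
8.9 [ 0.4840026  -0.15355213  0.10754188] [-2.34055201  1.10502903 10.85199326] 0.019843567618330324
0.060705798530862824 358.94879037680556
```

View pics/s5.png

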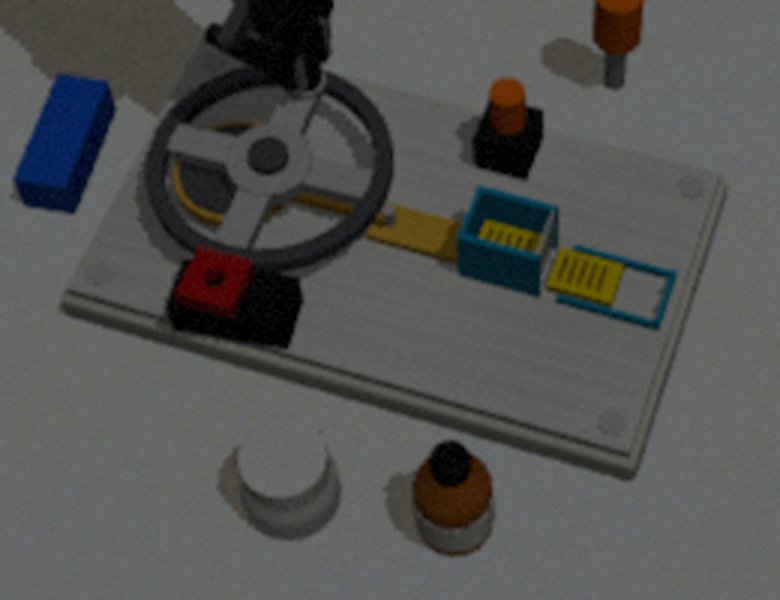

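Request:
carry_out([
  [0,0,0,0,0],
  [0,0,0,0,0],
  [0,0,0,0,0],
  [0,0,-0.2,0,0],
  [0,0,-0.5,0,0],
  [-0.1,-0.3,-0.5,0,0],
  [-0.2,-0.6,-0.5,0,0],
  [-0.36,-1.0,-0.5,0,0],
  [-0.36,-1.0,-0.5,0,0],
  [-0.36,-1.0,-0.5,0,0],
  [-0.36,-1.0,-0.5,0,0],
])

```text
clock: 10.05
eef_pos: [0.4491, -0.053, 0.1563]
tool_rot: [1.0, -0.0, 0.0, 0.0]
ft_force: [-0.6, -0.6, -0.4]
grip_width: 0.0428
```

```bash
python3 - <<'E'
from h import *
o=bot.get_obs();print(o['clock'],o['eef_pos'],o['ft_force'],o['grip_width'])
m=imaging.camera_model('wrist'); print(proj('wrist',(.448,-.032,.093),m),proj('wrist',(.629,-.126,.07),m))
shot('wrist','w6')
E
```

```text
10.05 [ 0.44908972 -0.05302841  0.15627729] [-0.55923015 -0.59517506 -0.35911015] 0.042766976635719746
(np.float64(314.41152977596226), np.float64(232.28744825789266)) (np.float64(554.2491699089187), np.float64(345.3249238681309))
```

View pics/w6.png

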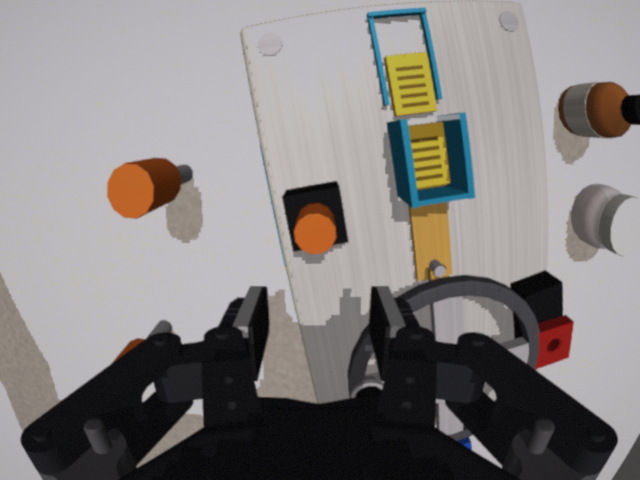

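```bash
python3 - <<'E'
from h import *
m=imaging.camera_model('wrist')
a=cv2.imread('pics/w6_raw.png'); h=cv2.cvtColor(a,cv2.COLOR_BGR2HSV)
k=((h[...,0]<16)&(h[...,1]>150)&(h[...,2]>185)).astype('uint8'); k[:,:270]=0;k[:,360:]=0
k=cv2.morphologyEx(k,cv2.MORPH_OPEN,np.ones((3,3)))
c=max(cv2.findContours(k,0,2)[0],key=cv2.contourArea); (u,v),r=cv2.minEnclosingCircle(c); print(u,v,r,cv2.contourArea(c))
print(onz('wrist',u,v,.093,m))
print('lug',onz('wrist',553.5,345,.07,m))
E
```

```text
314.7831726074219 233.44247436523438 19.322580337524414 1074.5
[ 0.44824234 -0.03282747  0.093     ]
lug [ 0.62806914 -0.12591151  0.07      ]
```

Request:
carry_out([
  [0,-0.2,0.1,0,0],
  [0,-0.2,0.3,0,0],
  [0,-0.2,0.5,0,0],
  [0,-0.2,0.6,0,0],
  [0,-0.2,0.64,0,0],
  [0,-0.2,0.64,0,0],
  [0,-0.2,0.64,0,0],
])

```text
clock: 10.8
eef_pos: [0.4493, -0.0329, 0.0929]
tool_rot: [1.0, -0.0, 0.001, 0.0]
ft_force: [-0.3, -0.3, 1.0]
grip_width: 0.0427
```

Request:
carry_out([
  [0,0,0,0,-0.3],
  [0,0,0,0,-0.6],
  [0,0,0,0,-0.7],
  [0,0,0,0,-0.7],
  [0,0,0,0,-0.7],
  [0,0,0,0,-0.7],
])

```text
clock: 11.4
eef_pos: [0.4492, -0.0326, 0.0931]
tool_rot: [1.0, 0.0, 0.001, 0.0]
ft_force: [-0.3, -0.6, 6.3]
grip_width: 0.0191
```

Request:
carry_out([
  [0,0,-0.05,0,-0.7],
  [0,0,-0.1,0,-0.7],
  [0,0,-0.2,0,-0.7],
  [0,0,-0.4,0,-0.7],
  [0,0,-0.6,0,-0.7],
  [0,0,-0.6,0,-0.7],
  [0,0,-0.6,0,-0.7],
])

```text
clock: 12.1
eef_pos: [0.4489, -0.0325, 0.1527]
tool_rot: [1.0, 0.0, 0.001, 0.0]
ft_force: [-0.7, 0.5, -1.2]
grip_width: 0.0193
```

```bash
python3 - <<'E'
from h import *
o=bot.get_obs();print(o['clock'],o['eef_pos'],o['ft_force'],o['grip_width'])
shot('side','s7',(300,130,140,105),5)
shot('wrist','w7')
shot('scene','sc7')
p=o['eef_pos']
for n in('side','scene'):print(proj(n,p+[0,0,-.03]))
E
```

```text
12.1 [ 0.44892023 -0.03248671  0.15269344] [-0.70310101  0.54720804 -1.16132373] 0.019286328052097103
(np.float64(370.48689861209596), np.float64(219.04654830401242))
(np.float64(328.30292750180814), np.float64(189.50055389036277))
```

View pics/s7.png

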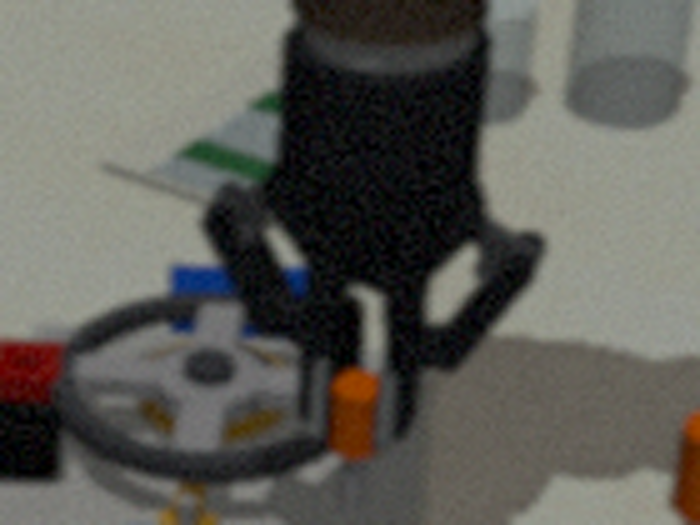

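View pics/w7.png

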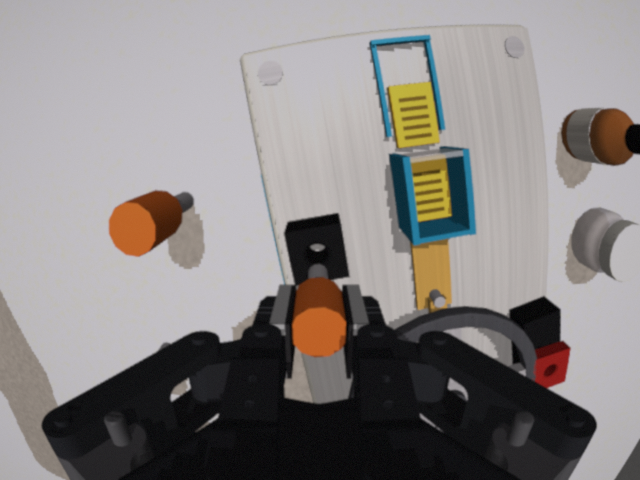

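```bash
python3 - <<'E'
from h import *
a=cv2.imread('pics/w7_raw.png')[225:375,240:400]
cv2.imwrite('pics/w7c.png',cv2.resize(cv2.convertScaleAbs(a,alpha=1.5,beta=10),None,fx=4,fy=4,interpolation=cv2.INTER_CUBIC))
m=imaging.camera_model('wrist'); p=bot.get_obs()['eef_pos']
for dy in(-.002,0,.002):
  print(dy,[tuple(np.round((np.array(proj('wrist',p+[0,dy,z],m))-[240,225])*4)) for z in(0,-.03,-.063)])
E
```

```text
-0.002 [(np.float64(304.0), np.float64(449.0)), (np.float64(306.0), np.float64(309.0)), (np.float64(308.0), np.float64(201.0))]
0 [(np.float64(304.0), np.float64(430.0)), (np.float64(306.0), np.float64(293.0)), (np.float64(308.0), np.float64(187.0))]
0.002 [(np.float64(304.0), np.float64(411.0)), (np.float64(306.0), np.float64(276.0)), (np.float64(308.0), np.float64(172.0))]
```

View pics/w7c.png

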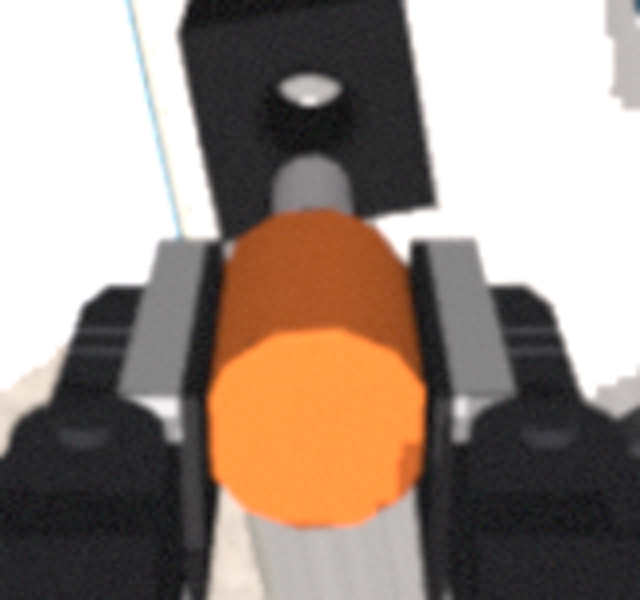

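Request:
carry_out([
  [0.25,0.12,0,0,-0.7],
  [0.5,0.25,0,0,-0.7],
  [0.75,0.37,0,0,-0.7],
  [1.0,0.5,0,0,-0.7],
])

```text
clock: 12.65
eef_pos: [0.5488, -0.0828, 0.151]
tool_rot: [1.0, 0.0, -0.001, -0.0]
ft_force: [0.6, 0.5, -0.1]
grip_width: 0.0187
```

Request:
carry_out([
  [0.25,0.13,0,0,-0.7],
  [0.5,0.27,0,0,-0.7],
  [0.7,0.38,0,0,-0.7],
  [0.79,0.425,0,0,-0.7],
  [0.79,0.425,0,0,-0.7],
  [0.79,0.425,0,0,-0.7],
  [0.79,0.425,0,0,-0.7],
])

```text
clock: 13.35
eef_pos: [0.6266, -0.1245, 0.1517]
tool_rot: [1.0, 0.0, -0.001, -0.0]
ft_force: [-0.1, 0.2, -0.6]
grip_width: 0.0192
```

```bash
python3 - <<'E'
from h import *
o=bot.get_obs();print(o['clock'],o['eef_pos'],o['ft_force'],o['grip_width'])
m=imaging.camera_model('wrist'); p=o['eef_pos']
shot('wrist','w8',(240,200,160,150),4)
print([tuple(np.round((np.array(proj('wrist',p+[0,0,z],m))-[240,200])*4)) for z in(0,-.03,-.063)])
print((np.array(proj('wrist',(p[0],p[1],.07),m))-[240,200])*4)
shot('scene','sc8',(190,190,120,100),6)
E
```

```text
13.35 [ 0.62655758 -0.12450834  0.15167139] [-0.10412377  0.15416357 -0.59768365] 0.019230466915203248
[(np.float64(304.0), np.float64(530.0)), (np.float64(306.0), np.float64(393.0)), (np.float64(308.0), np.float64(287.0))]
[308.31161624 240.22836435]
```

View pics/w8.png

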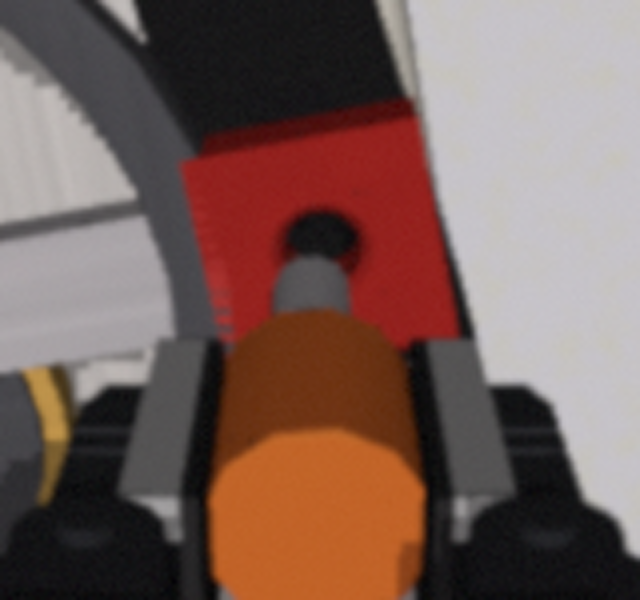

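View pics/sc8.png

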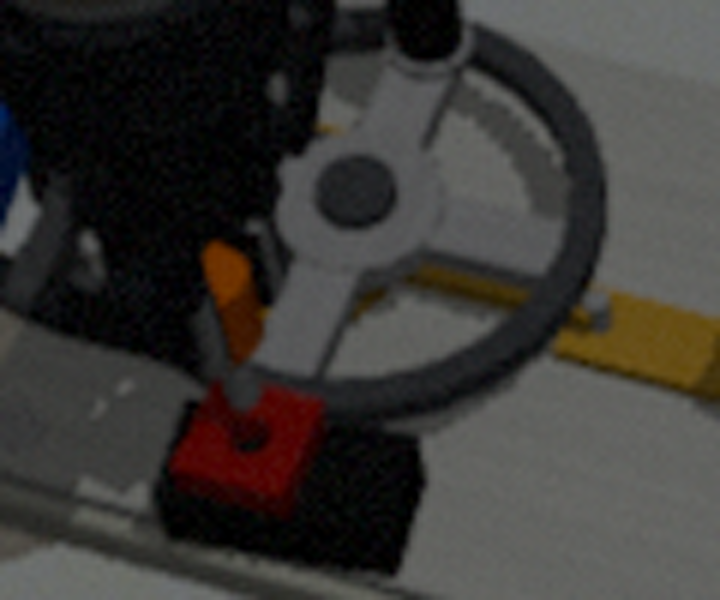

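Request:
carry_out([
  [0.015,0,0.05,0,-0.7],
  [0.015,0,0.12,0,-0.7],
  [0.015,0,0.16,0,-0.7],
  [0.015,0,0.2,0,-0.7],
  [0.015,0,0.23,0,-0.7],
  [0.015,0,0.25,0,-0.7],
  [0.015,0,0.25,0,-0.7],
])

```text
clock: 14.15
eef_pos: [0.6287, -0.1251, 0.1268]
tool_rot: [1.0, -0.0, -0.001, 0.0]
ft_force: [-0.9, 0.2, -0.3]
grip_width: 0.019
```

```bash
python3 - <<'E'
from h import *
o=bot.get_obs();print(o['clock'],o['eef_pos'],o['ft_force'],o['ft_torque'],o['grip_width'])
shot('scene','sc9',(190,190,120,100),6)
shot('wrist','w9',(240,200,160,150),4)
E
```

```text
14.15 [ 0.6287066  -0.12512894  0.12679877] [-0.91287157  0.1688349  -0.26437906] [-0.18601688  0.17488252  0.0324253 ] 0.018958080125722167
```

View pics/sc9.png

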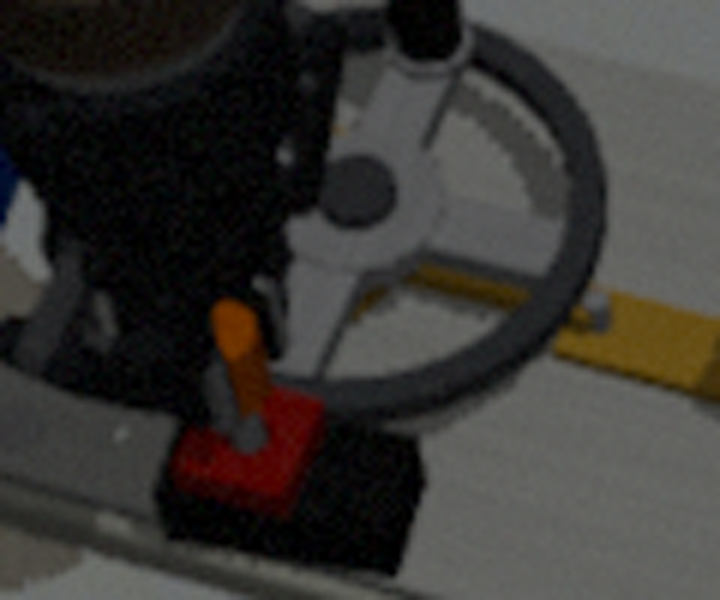

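View pics/w9.png

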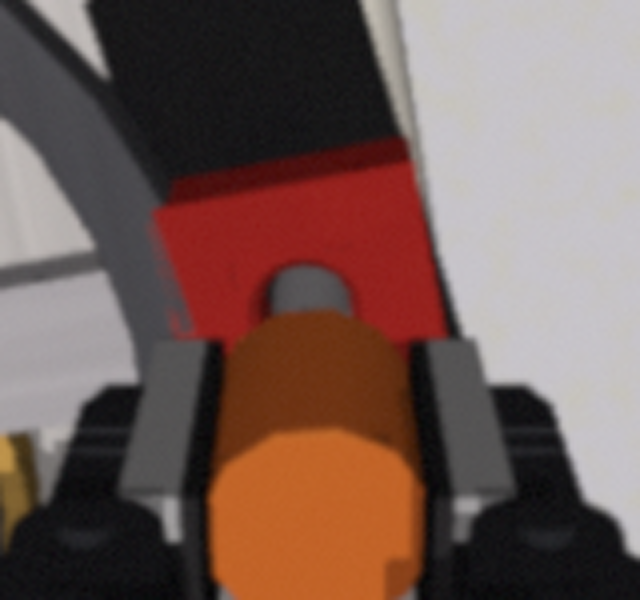

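Request:
carry_out([
  [-0.005,0,0.03,0,-0.7],
  [-0.005,0,0.06,0,-0.7],
  [-0.005,0,0.075,0,-0.7],
  [-0.005,0,0.075,0,-0.7],
  [-0.005,0,0.075,0,-0.7],
])

```text
clock: 14.75
eef_pos: [0.6285, -0.125, 0.1195]
tool_rot: [1.0, 0.0, -0.0, -0.0]
ft_force: [-0.9, -0.8, -1.0]
grip_width: 0.019
```

Request:
carry_out([
  [0,0,0.01,0,-0.7],
  [0,0,0.015,0,-0.7],
  [0,0,0.015,0,-0.7],
  [0,0,0.015,0,-0.7],
])

```text
clock: 15.15
eef_pos: [0.6286, -0.1251, 0.1191]
tool_rot: [1.0, -0.0, 0.0, 0.0]
ft_force: [-2.9, -0.9, 6.1]
grip_width: 0.0186
```

```bash
python3 - <<'E'
import numpy as np
def f(a0,a1,n,r=86):
    c=np.radians
    for i in range(1,n+1):
        a=a0+(a1-a0)*i/n
        print([round(float(r*(np.cos(c(a))-np.cos(c(a0))))/100,3),round(-float(r*(np.sin(c(a))-np.sin(c(a0))))/100,3)],end=', ')
    print()
f(11,17,12)
E
```

```text
[-0.001, -0.007], [-0.003, -0.015], [-0.005, -0.022], [-0.006, -0.029], [-0.008, -0.037], [-0.01, -0.044], [-0.012, -0.051], [-0.014, -0.058], [-0.015, -0.066], [-0.018, -0.073], [-0.02, -0.08], [-0.022, -0.087],
```

Request:
carry_out([
  [-0.001,-0.007,0.003,0,-0.7],
  [-0.003,-0.015,0.005,0,-0.7],
  [-0.005,-0.022,0.005,0,-0.7],
  [-0.006,-0.029,0.005,0,-0.7],
  [-0.008,-0.037,0.005,0,-0.7],
  [-0.01,-0.044,0.005,0,-0.7],
  [-0.012,-0.051,0.005,0,-0.7],
  [-0.014,-0.058,0.005,0,-0.7],
])

```text
clock: 15.95
eef_pos: [0.6278, -0.121, 0.1191]
tool_rot: [1.0, -0.001, 0.001, 0.002]
ft_force: [-3.0, -4.7, 5.7]
grip_width: 0.0189
```

Request:
carry_out([
  [-0.002,-0.007,0,0,-0.7],
  [-0.004,-0.015,0,0,-0.7],
  [-0.006,-0.022,0,0,-0.7],
  [-0.008,-0.03,0,0,-0.7],
  [-0.008,-0.03,0,0,-0.7],
])

```text
clock: 16.45
eef_pos: [0.6269, -0.1175, 0.1188]
tool_rot: [1.0, -0.0, 0.001, 0.001]
ft_force: [-1.6, -4.6, 4.6]
grip_width: 0.0191
```

Request:
carry_out([
  [-0.002,-0.005,0.002,0,-0.7],
  [-0.003,-0.01,0.003,0,-0.7],
  [-0.004,-0.015,0.003,0,-0.7],
  [-0.004,-0.015,0.003,0,-0.7],
])

```text
clock: 16.85
eef_pos: [0.626, -0.1151, 0.1171]
tool_rot: [1.0, -0.0, -0.0, 0.0]
ft_force: [-1.7, -4.4, 0.8]
grip_width: 0.019
```

Request:
carry_out([
  [0,0.005,0.01,0,-0.7],
  [0,0.005,0.02,0,-0.7],
  [0,0.005,0.03,0,-0.7],
  [0,0.005,0.03,0,-0.7],
])

```text
clock: 17.25
eef_pos: [0.6259, -0.1153, 0.1142]
tool_rot: [1.0, -0.0, -0.0, 0.0]
ft_force: [-1.6, -4.6, 1.2]
grip_width: 0.019
```

Request:
carry_out([
  [0,0.01,0.02,0,-0.7],
  [0,0.01,0.04,0,-0.7],
  [0,0.01,0.06,0,-0.7],
  [0,0.01,0.08,0,-0.7],
  [0,0.01,0.1,0,-0.7],
  [0,0.01,0.11,0,-0.7],
  [0,0.01,0.12,0,-0.7],
  [0,0.01,0.12,0,-0.7],
])

```text
clock: 18.05
eef_pos: [0.626, -0.116, 0.1022]
tool_rot: [1.0, 0.0, -0.0, -0.0]
ft_force: [-0.4, -1.5, -1.3]
grip_width: 0.0191
```

Request:
carry_out([
  [0,0,0.01,0,-0.7],
  [0,0,0.02,0,-0.7],
  [0,0,0.025,0,-0.7],
  [0,0,0.03,0,-0.7],
  [0,0,0.03,0,-0.7],
])

```text
clock: 18.55
eef_pos: [0.626, -0.1161, 0.1003]
tool_rot: [1.0, 0.0, 0.0, -0.0]
ft_force: [-2.2, -0.7, 4.2]
grip_width: 0.0192
```

Request:
carry_out([
  [0,0,0.008,0,-0.7],
  [0,0,0.012,0,-0.7],
  [0,0,0.012,0,-0.7],
])

```text
clock: 18.85
eef_pos: [0.6261, -0.1162, 0.1002]
tool_rot: [1.0, -0.0, 0.001, 0.0]
ft_force: [-3.9, -0.3, 9.8]
grip_width: 0.0191
```

```bash
python3 - <<'E'
from h import *
o=bot.get_obs();print(o['clock'],o['eef_pos'],o['ft_force'],o['ft_torque'],o['grip_width'])
shot('scene','sc10',(190,190,120,100),6)
shot('wrist','w10',(240,200,160,150),4)
E
```

```text
18.85 [ 0.62606856 -0.11616915  0.10022258] [-3.9440404  -0.29570984  9.83517897] [-0.1132321   0.98389279  0.05660941] 0.01910025722078317
```

View pics/sc10.png

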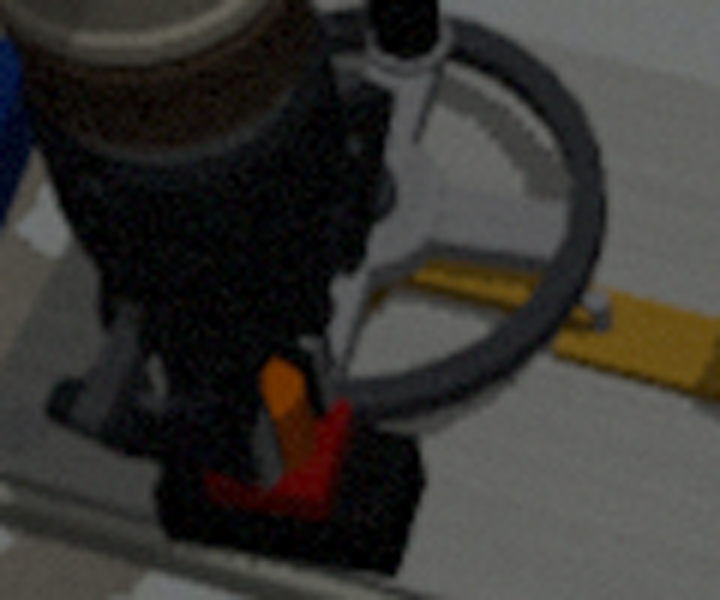

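View pics/w10.png

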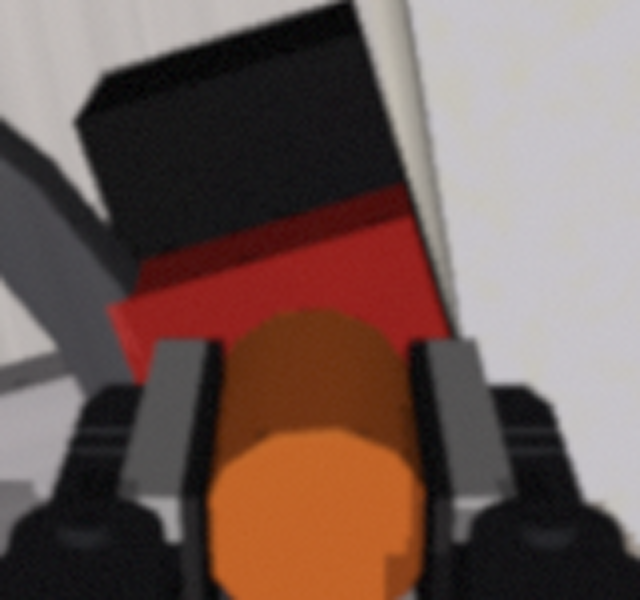

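Request:
carry_out([
  [0,0,-0.015,0,-0.7],
  [0,0,-0.015,0,-0.3],
  [0,0,-0.015,0,0],
  [0,0,-0.015,0,0],
  [0,0,-0.015,0,0],
  [0,0,-0.2,0,0],
  [0,0,-0.4,0,0],
  [0,0,-0.7,0,0],
  [0,0,-1.0,0,0],
  [0,0,-1.0,0,0],
  [-0.3,0.2,-1.0,0,0],
  [-0.6,0.2,-1.0,0,0],
  [-0.6,0.2,-1.0,0,0],
  [-0.6,0.2,-1.0,0,0],
])

```text
clock: 20.35
eef_pos: [0.5656, -0.1363, 0.1981]
tool_rot: [1.0, -0.0, -0.0, -0.0]
ft_force: [0.0, 1.2, 0.2]
grip_width: 0.0429
```

```bash
python3 - <<'E'
from h import *
o=bot.get_obs();print(o['clock'],o['eef_pos'],o['ft_force'],o['grip_width'])
shot('scene','sc11',(160,170,260,200),3)
m=imaging.camera_model('wrist');shot('wrist','w11')
print(proj('wrist',(.626,-.116,.1),m),proj('wrist',(.626,-.116,.119),m))
shot('side','s11',(230,150,180,135),4)
E
```

```text
20.35 [ 0.56564323 -0.13625485  0.19805207] [0.04826708 1.22681947 0.22471402] 0.04290486413676312
(np.float64(414.20801634826705), np.float64(219.20674915891448)) (np.float64(422.50828029191246), np.float64(226.64659458441844))
```

View pics/sc11.png

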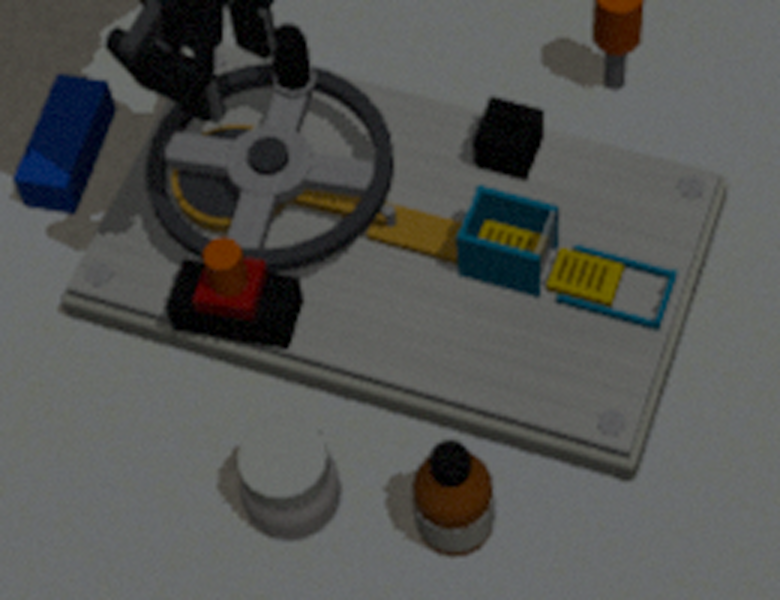

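View pics/w11.png

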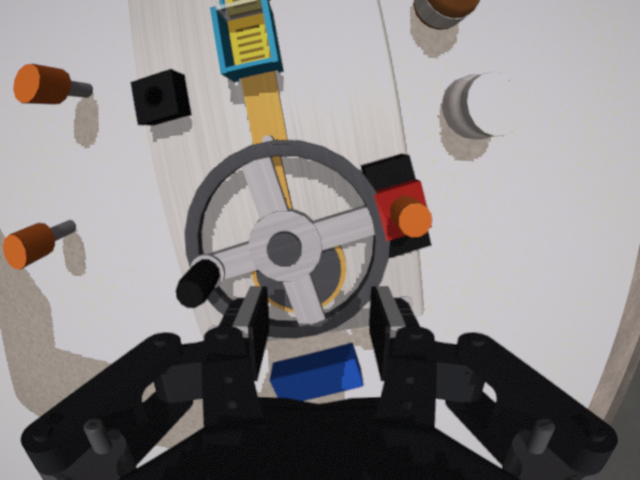

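View pics/s11.png

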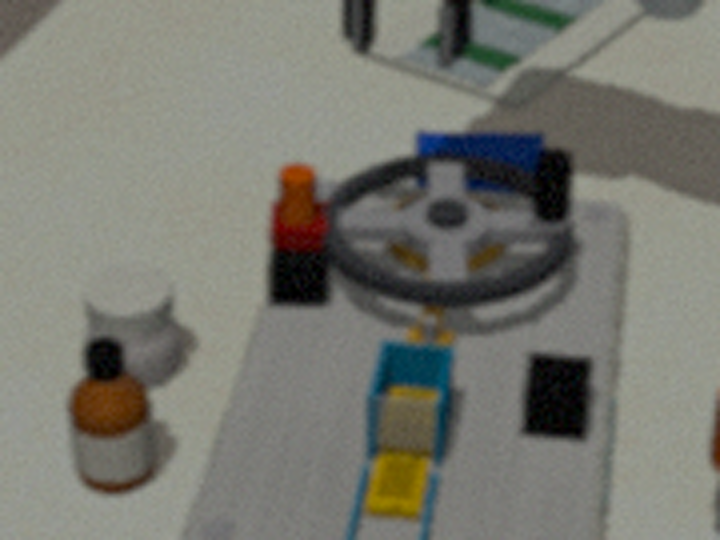

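```bash
python3 -c "
from workcell import order
print(order.job_done())"
```

```text
the job is handed in; nothing more can be done
None
```

I cranked the wheel clockwise through one revolution, which pushed one yellow cassette onto the delivery shelf. I then locked the wheel with the smallest orange pin and handed the job in at about 20.5 s; no verdict was reported.

- **Crank:** the measured turn was about 359°. The last pictures show one cassette on the shelf and the others still in the hopper.
- **Lock:** I set the pin in the red lug and eased the wheel back about 9 mm along the lug's circle. It then dropped into the block's hole and descended freely.
    - The tool came down 19 mm from first contact to the stop, matching the blocked head height you gave.
    - The vertical force read at the end of each step never passed about 10 N while the pin was set.
    - The scene, side and wrist pictures show the head resting on the lug.
- **Wheel reading:** I estimate about 6.16 rad from the tool position. That is inside 6.283 ± 0.15, but it is an estimate of my own.
- **Surroundings:** the bottle, jar and slide box look unmoved, and the open gripper is clear of everything.
- **Disagreement:** the cameras and the tool positions differed by about 1–2 mm in x. I allowed for this when aiming, and no check failed.

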